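# Lift the mended persimmon off the banding wheel with tongs

## Task

The gold seam on the little celadon persimmon is still tacky, so lift it with the bamboo tongs and never with the gripper itself: take the tongs off their rest, close their jaws on the persimmon where it stands on the free-turning banding wheel, and raise it, roughly upright, until it is at least 8 cm clear of the wheel. Finish while still holding it up there, steady, in the tongs - do not put anything down or let go. Do not knock the persimmon over or drop it, and leave the other wares and tools where they are.

Things in the scene. Friction and masses are not known exactly. Their poses are not given: they have to be found in the camera images.
- tongs: Spring tongs of pale bamboo, 225 mm long, 95 g, lying on a rest. Origin: midway between the grip faces (darker bands, 30 mm long, on both arms), at mid-height of the arms; x points to the jaws, y to the left arm, z up. Arms 14 mm tall, 6 mm thick; brass hinge pin at x = -90 mm. Open: 63 mm over the bands, 70 mm between jaws. The frame is fixed to the left arm, on the centreline only when open.
- tongs_arm: Right arm of the tongs, hinged to the left. Origin on the hinge pin, 90 mm behind the bands, at the arms' mid-height; axes as the tongs' when open. Each 1 mm of pinch at the bands closes the jaws 2.05 mm (48 mm over the bands: 40 mm between jaws, arms parallel; open, each arm flares 4.6 degrees). A spring opens them: 4 N at the bands when open, 6 N at 40 mm, so a few mm of pinch carries them open.
- jaw_left (a point): Centre of the inner face of the left jaw, a black rubber pad 40 mm long and 18 mm tall. It lies 95 mm ahead of the grip bands and 10 mm below the arms' mid-height (the pads reach 19 mm below it).
- jaw_right (a point): Centre of the rubber face of the right jaw, same size.
- rest: Dark wooden tongs rest, fixed: base plate 130 x 60 x 8 mm and two cross bars 100 mm wide (y), 12 mm thick, tops 45 mm above the table, at x = -50 and +50 mm, on which the tongs' arms lie; 88 mm is free between the bars for the fingers. Origin: centre of its underside, about under the grip bands; x runs along the tongs to the jaws.
- turntable: Banding wheel: fixed black iron foot 120 mm across, carrying a grey metal disc 180 mm across that spins freely at the slightest touch. Origin: centre of the underside of the foot, on the disc's axis. The disc's top is 70 mm above the table.
- wheel_top (a point): Centre of the upper face of the disc, 70 mm above the table.
- persimmon: Small celadon persimmon figurine with a gold seam down one side, standing off-centre on the disc. 40 mm across, with upright sides from 7 to 27 mm above its underside, 32 mm across at the foot, 43 mm tall with its brown stalk, about 60 g. Origin: centre of its underside; z up.
- persimmon_mid (a point): Point on the persimmon's axis, 17 mm above its underside.
- teacup: Celadon teacup, 76 mm across, 55 mm tall; bystander. Origin: centre of its underside.
- burnisher: Agate burnisher, 148 mm long, 22 mm thick, lying; dark turned handle with brass ferrule and reddish stone tip; bystander. Origin: under it, near its middle, x to the tip.
- lacquer_jar: Squat lidded red lacquer jar, 94 mm across, 72 mm tall; bystander. Origin: centre of its underside.
- gold_dish: Small white dish, 72 mm across, 22 mm tall; bystander. Origin: centre of its underside.
- lacquer_bottle: Small amber jar with black cap, 44 mm across, 85 mm tall; bystander. Origin: centre of its underside.
- vise: Cast-iron vise, fixed, base 100 x 90 mm, gripping a bamboo flower holder that stands up to 196 mm above the table; bystander. Origin: centre of its underside.
Things that resemble listed ones, but are neither listed nor needed, are in the scene too. Leave any orange or pink look-alike of the turntable alone.

How it is judged:
On the way, in this order (a step that is already met when the one before it is completed fails the run):
1. the gripper carries the tongs clear of the rest (contact force between the fingers and tongs above 1 N and contact force between tongs and rest below 0.05 N and height (world z) of tongs above 0.075 m), for 0.2 s.
2. the jaws close on the persimmon as it stands on the wheel (contact force between the fingers and tongs above 1 N and contact force between tongs_arm and persimmon above 0.5 N and distance between persimmon_mid and jaw_left below 0.032 m and distance between persimmon_mid and jaw_right below 0.032 m and height (world z) of persimmon below 0.085 m), for 0.05 s.
3. the persimmon is lifted off the wheel in the jaws (contact force between the fingers and tongs above 1 N and contact force between tongs_arm and persimmon above 0.5 N and distance between persimmon_mid and jaw_left below 0.032 m and distance between persimmon_mid and jaw_right below 0.032 m and height (world z) of persimmon above 0.1 m and contact force between persimmon and turntable below 0.05 N), for 0.2 s.
At the end, for the whole second after the job is handed in: The gripper holds the tongs (>1 N) clear of rest and wheel; both jaws hold the persimmon (>0.5 N, its middle within 32 mm of each jaw centre), its underside over 72 mm above the disc, tilt under 0.5 rad, slower than 30 mm/s, untouched by the gripper (contact force between the fingers and tongs above 1 N and contact force between tongs_arm and persimmon above 0.5 N and distance between persimmon_mid and jaw_left below 0.032 m and distance between persimmon_mid and jaw_right below 0.032 m and contact force between tongs and rest below 0.05 N and height (world z) of persimmon above 0.142 m and contact force between each of persimmon, tongs and turntable below 0.05 N and angle between persimmon's own z axis and vertical below 0.5 rad and linear speed of persimmon below 0.03 m/s and contact force between each of the fingers, the arm and persimmon below 0.05 N); the arm keeps its last pose, push and grip.
It fails at once if the gripper or arm touches the persimmon (contact force between any of the fingers, the arm and persimmon above 0.3 N).
It fails at once if the persimmon is knocked over, or falls off the wheel (angle between persimmon's own z axis and vertical above 0.8 rad or height (world z) of persimmon below 0.055 m).
It fails at once if another ware or tool is moved by more than 30 mm (distance of any of teacup, burnisher, lacquer_jar, gold_dish, lacquer_bottle from where it was at the start of the episode above 0.03 m).
It also fails if it takes over 43 s, if anything falls off the work surface, if the arm or the gripper's body presses on something with over 40 N, if the wrist force passes 120 N, or if a joint passes its speed limit or range.

## Robot

A 7-joint arm with a two-finger parallel gripper is mounted at the origin on the work surface. World frame = base frame: x ahead of the robot, y to its left, z up, the work surface at z = 0. Lengths are in m, angles in rad, forces in N, time in s.
With the tool pointing down it reaches from about 0.425 to 0.925 m from the base axis. Payload 6.8 kg.
Tool frame: the origin (TCP) lies between the finger pads; the fingertips stand ctrl.tip_reach ahead of it and the grasp point (between the pads) is the TCP (ctrl.tip_reach is the distance from the TCP to the fingertips, in m); z points along the fingers, x is the direction in which the jaws open and shut, and the axes are right-handed (so a half turn about z gives the same grasp; the last joint's range is limited). The gripper opens to 85 mm and grips with 20 to 120 N. Pads are 22 mm wide; open, the fingers measure 114 mm over their backs; the gripper's body (76 mm by 85 mm) begins 54 mm behind the grasp point. The pads swing forward as they close: fully open they stand 13 mm farther back than shut.
Start: joints at [-1.421, 0.477, 0.022, 1.555, -0.011, 1.109, -0.083], TCP at [0.172, 0.653, 0.25] pointing down, gripper open.
Joint ranges: [-2.96, 2.96], [-0.34, 2.1], [-1.41, 1.46], [0.24, 2.44], [-1.37, 4.51], [0.17, 1.92], [-2.96, 2.96]. Speed limits (rad/s): [2.39, 2.39, 3.14, 3.14, 3.14, 3.14, 3.14].

## Interface

Orientations are given as a rotation vector (axis times angle).
In Python, from station import ctrl gives the robot as it stands. The module is installed in compiled form; this text tells all that it offers.
- The arm moves only by the tool servo_tool, never from a script. Its arguments are lists of equal length, an entry for each row: "travel": the shift along the world's x, y, z in mm, a list of three; "rotation": the turn, a rotation vector about the world's x, y, z in rad, a list of three. A call has 1 to 12 rows; each row is the pose to reach, as a shift and turn from the pose commanded when the call began; what a row does not reach only later rows make up. A row lasts 1/12 s, in which the tool goes at most 41.7 mm and 7.16 degrees, less where a joint would pass 70% of its speed; a pose out of reach is approached as far as the arm can. A call with a gripper value outside its range is refused whole. "grip" is the opening, from 0 (shut) to 1 (fully open), set as the call begins (left out, the last holds). The fingers move at their own pace and stop on an object; "squeeze" is the grip in N (left out, the last holds). Time passes only in rows, so rows that repeat a pose let the fingers close. It gives the time, the measured TCP pose, the force and the opening at its end, in the units of the state.
- ctrl.get_obs(): the state, without advancing time (a new reading comes with each control period).
- ctrl.get_image(name): name is "side" or "top" or "wrist"; returns a dict with "frame" (400x640x3 uint8, red, green, blue), "mtx" (3x3 intrinsics, pixels), "dist_coeffs" ([k1, k2, p1, p2, k3] as OpenCV has them; the pictures are not rectified), "pose" (4x4, takes a point from camera to world coordinates). Camera axes: x right, y down, z forward; pixel columns grow to the right and rows downward; lengths in m; the calibration is good to about 2 mm. A picture is of the moment at which its call begins. There is no depth.
- ctrl.sign_off(): hands the job in, once; it reports no verdict.
The state is a dict: "time_s": time; "joint_pos": joint angles; "dq": joint speeds; "joint_torque": joint torques, N m; "tcp_pos": TCP position; "tcp_rot": TCP orientation; "wrist_force": force on the tool from outside, world axes, zero at the start; "moment": the same for the moment, N m; "grip_width": opening from 0.0 (shut) to 1.0 (fully open).
Only numpy, scipy, OpenCV 4.12 (cv2) and the standard library are available. Lean on these libraries where they do the work, as an engineer would, in place of code of your own. Each camera call takes 0.05 s, during which the arm holds its last target.

## Working session

There is one attempt and no reset: what is moved stays moved. The work goes in short steps, Python scripts to look and compute and a tool call to move; the robot and the scene stay as the last step left them, time stands still between calls to the robot, and variables do not carry over. Pictures are saved under pics/ and viewed, and the job is handed in when it is done.

Besides the shell and the picture viewer there is one more tool, called after "Call:" as a command line: name --argument value ..., lists and objects as JSON in quotes. servo_tool: Moves the arm, as the interface text tells. Its arguments: {"type":"object","properties":{"travel":{"type":"array"},"rotation":{"type":"array"},"grip":{"type":"number"},"squeeze":{"type":"number"}},"required":["travel","rotation"]}

```bash
mkdir -p pics
python3 - <<'E'
from station import ctrl
import cv2,numpy as np
o=ctrl.get_obs();print({k:np.round(v,3) for k,v in o.items()},ctrl.tip_reach)
for n in ['side','top','wrist']:
    d=ctrl.get_image(n);cv2.imwrite(f'pics/{n}0.png',d['frame'][:,:,::-1])
    np.savez(f'{n}0.npz',**d);print(n,np.round(d['mtx'],1).tolist(),d['dist_coeffs'],np.round(d['pose'],3).tolist())
E
```

```text
{'time_s': np.float64(0.0), 'joint_pos': array([-1.421,  0.478,  0.022,  1.556, -0.011,  1.109, -0.083]), 'dq': array([ 0.   , -0.001, -0.001, -0.   ,  0.   , -0.   ,  0.001]), 'joint_torque': array([-0.0000e+00, -5.9646e+01,  1.6080e+00, -2.8120e+01,  1.2000e-02,
        9.0000e-03,  0.0000e+00]), 'tcp_pos': array([0.172, 0.652, 0.249]), 'tcp_rot': array([ 2.488e+00,  1.917e+00, -2.000e-03]), 'wrist_force': array([ 0.574, -0.073,  0.232]), 'moment': array([ 0.007, -0.016, -0.023]), 'grip_width': np.float64(0.998)} 0.019
side [[436.4, 0.0, 315.8], [0.0, 436.4, 194.5], [0.0, 0.0, 1.0]] [-0.06495323  0.          0.          0.          0.        ] [[0.998, -0.044, 0.042, 0.488], [-0.061, -0.701, 0.71, -0.778], [-0.002, -0.711, -0.703, 0.879], [0.0, 0.0, 0.0, 1.0]]
top [[490.3, 0.0, 315.4], [0.0, 490.3, 207.7], [0.0, 0.0, 1.0]] [-0.14981204  0.          0.          0.          0.        ] [[-0.012, -0.998, 0.054, 0.448], [-1.0, 0.01, -0.023, 0.026], [0.022, -0.055, -0.998, 1.573], [0.0, 0.0, 0.0, 1.0]]
wrist [[279.3, 0.0, 318.1], [0.0, 279.3, 205.1], [0.0, 0.0, 1.0]] [-0.02379546  0.          0.          0.          0.        ] [[0.254, 0.92, 0.298, 0.096], [0.967, -0.242, -0.079, 0.672], [-0.0, 0.309, -0.951, 0.373], [0.0, 0.0, 0.0, 1.0]]
```

View pics/top0.png

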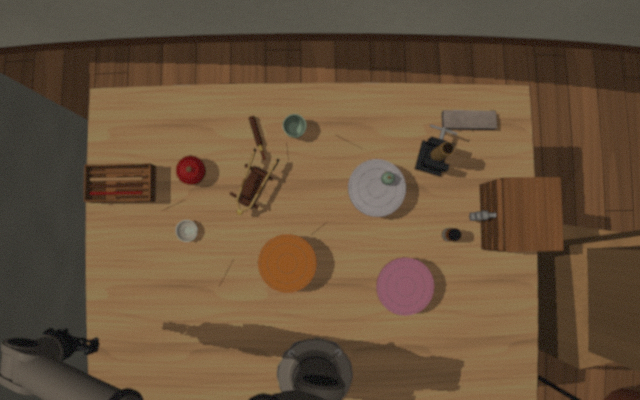

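View pics/side0.png

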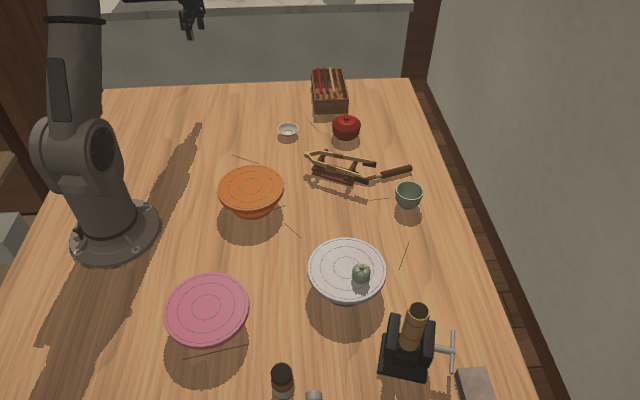

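View pics/wrist0.png

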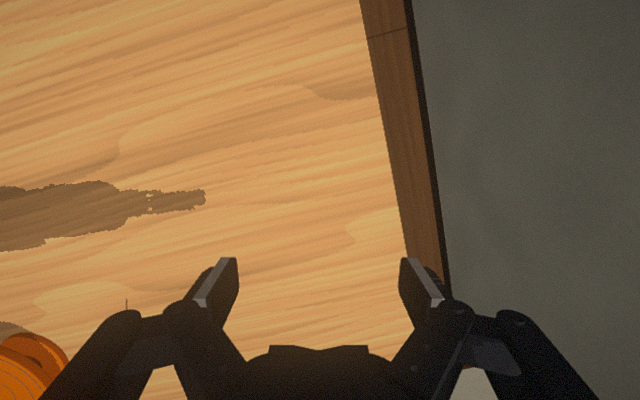

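The top view shows the tongs on their rest at about (255,183), the persimmon at (389,178) on the grey disc at (377,188), the burnisher at (256,130) and the cup at (295,126). Orange and pink look-alike discs are at (287,263) and (405,286). Next I'll enlarge the tongs and the wheel.

Run:
```python
import cv2
a=cv2.imread('pics/top0.png')[105:235,220:430];b=cv2.imread('pics/side0.png')[130:310,290:440]
cv2.imwrite('pics/c1.png',cv2.convertScaleAbs(cv2.resize(a,(798,494),interpolation=cv2.INTER_CUBIC),alpha=1.6))
cv2.imwrite('pics/c2.png',cv2.convertScaleAbs(cv2.resize(b,(495,594),interpolation=cv2.INTER_CUBIC),alpha=1.3))
```

```text
(no output)
```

View pics/c1.png

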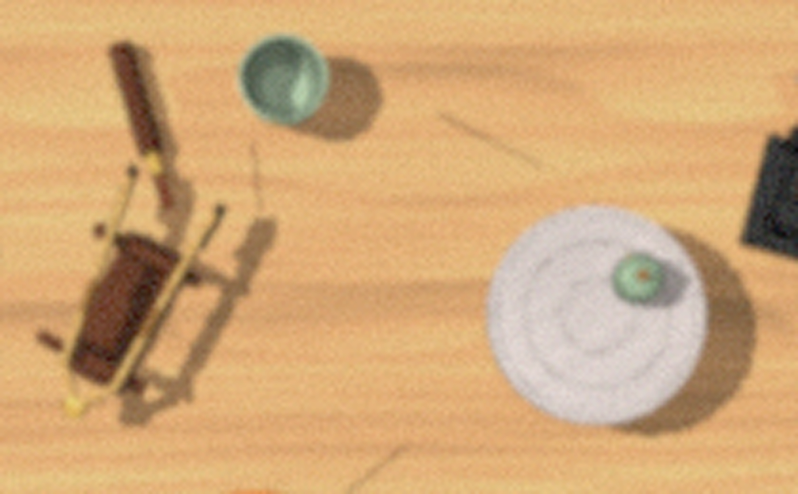

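View pics/c2.png

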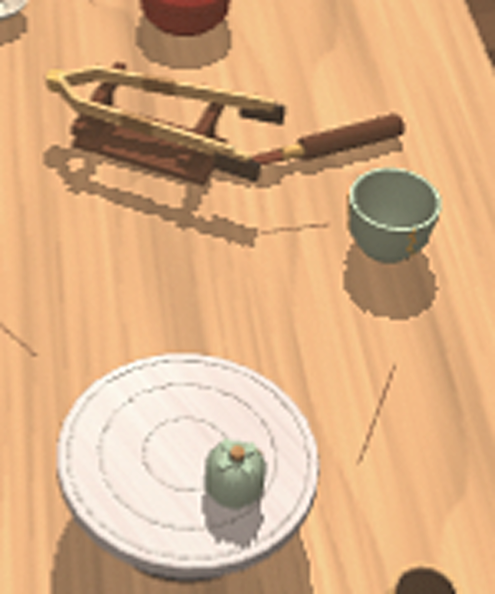

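```bash
cat > h.py <<'E'
import cv2,numpy as np
def ray(d,uv):
    n=cv2.undistortPoints(np.array([[uv]],float),d['mtx'],d['dist_coeffs'])[0,0]
    P=d['pose'];return P[:3,3],P[:3,:3]@np.array([n[0],n[1],1.])
def onz(d,uv,z):
    o,r=ray(d,uv);return o+r*(z-o[2])/r[2]
def tri(d1,u1,d2,u2):
    o1,r1=ray(d1,u1);o2,r2=ray(d2,u2)
    A=np.stack([r1,-r2],1);s=np.linalg.lstsq(A,o2-o1,rcond=None)[0]
    a=o1+s[0]*r1;b=o2+s[1]*r2;return (a+b)/2,np.linalg.norm(a-b)
def proj(d,p):
    P=np.linalg.inv(d['pose']);r=cv2.Rodrigues(P[:3,:3])[0]
    return cv2.projectPoints(np.array([p],float),r,P[:3,3],d['mtx'],d['dist_coeffs'])[0][0,0]
E
python3 - <<'E'
from h import *
T=np.load('top0.npz');S=np.load('side0.npz')
c1=lambda u,v:(220+(u+.5)/3.8-.5,105+(v+.5)/3.8-.5)
c2=lambda u,v:(290+(u+.5)/3.3-.5,130+(v+.5)/3.3-.5)
for n,a,b in [('hinge',(75,405),(55,80)),('tipL',(133,170),(280,112)),('tipR',(221,210),(252,168)),('stalk',(643,274),(237,452)),('barFL',(98,230),(118,67))]:
    p,e=tri(T,c1(*a),S,c2(*b));print(n,p.round(4),e.round(4))
h=onz(T,c1(75,405),.052);l=onz(T,c1(133,170),.052);r=onz(T,c1(221,210),.052)
print(h,l,r,np.linalg.norm(l-r),(l+r)/2-h)
print('stalk',onz(T,c1(643,274),.113),onz(S,c2(237,452),.113))
# masks
f=T['frame'];hsv=cv2.cvtColor(f,cv2.COLOR_RGB2HSV)
for nm,d,box in [('T',T,(345,420,155,225)),('S',S,(300,392,230,310))]:
    hsv=cv2.cvtColor(d['frame'],cv2.COLOR_RGB2HSV);x0,x1,y0,y1=box
    sub=hsv[y0:y1,x0:x1]
    m=((sub[...,0]>40)&(sub[...,0]<90)&(sub[...,1]>40)).astype(np.uint8)
    n,l_,st,ce=cv2.connectedComponentsWithStats(m);k=1+st[1:,4].argmax();c=ce[k]+[x0,y0];print(nm,'green',c,st[k]); 
    print(onz(d,c,.09))
    g=((sub[...,1]<45)&(sub[...,2]>90)).astype(np.uint8);g=cv2.morphologyEx(g,cv2.MORPH_OPEN,np.ones((3,3)))
    cs=max(cv2.findContours(g,0,1)[0],key=cv2.contourArea);e=cv2.fitEllipse(cv2.convexHull(cs)+np.array([x0,y0]));print('disc',e,onz(d,e[0],.07))
E
```

```text
hinge [0.5208 0.2267 0.0564] 0.0031
tipL [0.7165 0.1797 0.0483] 0.0003
tipR [0.6815 0.107  0.0501] 0.0014
stalk [ 0.6182 -0.23    0.1143] 0.001
barFL [0.6163 0.2007 0.0968] 0.0866
[0.52253231 0.22734594 0.052     ] [0.71602958 0.17926742 0.052     ] [0.68189906 0.10680281 0.052     ] 0.08010001446270539 [ 0.17643202 -0.08431083  0.        ]
stalk [ 0.61889657 -0.23028533  0.113     ] [ 0.61797209 -0.22908869  0.113     ]
T green [387.14035088 177.85964912] [37 18 12 10 57]
[ 0.6181593  -0.22897268  0.09      ]
disc ((376.6438903808594, 187.63601684570312), (56.29193115234375, 57.27665710449219), 115.90093231201172) [ 0.59024021 -0.19894517  0.07      ]
S green [366.47619048 268.0952381 ] [64 35  6  8 21]
[ 0.63235574 -0.21728575  0.09      ]
disc ((346.2205505371094, 270.05010986328125), (66.42206573486328, 78.82266235351562), 95.00033569335938) [ 0.58974579 -0.20546657  0.07      ]
```

Run:
```python
from h import *
T=np.load('top0.npz')
for n,u,z in [('viseLL',(418,170),.02),('viseUL',(421,140),.05),('viseLR',(444,174),.02),('holder',(447,148),.196),('pink',(405,286),.07),('orange',(287,263),.07),('bottle',(454,234),.085),('cup',(295,126),.055),('burnTip',(264,158),.011)]: print(n,onz(T,u,z).round(3))
```

```text
viseLL [ 0.651 -0.342  0.02 ]
viseUL [ 0.743 -0.348  0.05 ]
viseLR [ 0.638 -0.428  0.02 ]
holder [ 0.692 -0.388  0.196]
pink [ 0.285 -0.282  0.07 ]
orange [0.362 0.08  0.07 ]
bottle [ 0.443 -0.436  0.085]
cup [0.789 0.052 0.055]
burnTip [0.695 0.153 0.011]
```

Call:
servo_tool --travel '[[28,-30,0],[57,-62,0],[85,-92,0],[114,-123,0],[143,-154,0],[171,-185,0],[200,-216,0],[228,-246,0],[257,-277,0],[285,-308,-10],[314,-339,-20],[342,-370,-30]]' --rotation '[[0,0,-0.02],[0,0,-0.04],[0,0,-0.06],[0,0,-0.08],[0,0,-0.1],[0,0,-0.12],[0,0,-0.14],[0,0,-0.16],[0,0,-0.187],[0,0,-0.187],[0,0,-0.187],[0,0,-0.187]]' --grip 1.0

```text
time_s: 1.15
tcp_pos: [0.51, 0.2868, 0.222]
tcp_rot: [-2.656, -1.677, -0.001]
wrist_force: [0.9, 0.8, -0.2]
grip_width: 0.996
```

Call:
servo_tool --travel '[[28,-31,-13],[57,-61,-26],[86,-92,-39],[86,-92,-39],[86,-92,-39]]' --rotation '[[0,0,0],[0,0,0],[0,0,0],[0,0,0],[0,0,0]]'

```text
time_s: 1.57
tcp_pos: [0.5963, 0.1919, 0.1818]
tcp_rot: [2.661, 1.667, -0.004]
wrist_force: [-0.1, 0.3, 0.1]
grip_width: 0.996
```

Run:
```python
from station import ctrl
from h import *
o=ctrl.get_obs();print(o['tcp_pos'],o['tcp_rot'])
d=ctrl.get_image('wrist');np.savez('w1.npz',**d);cv2.imwrite('pics/w1.png',cv2.convertScaleAbs(d['frame'][:,:,::-1],alpha=1.3))
```

```text
[0.59627626 0.19192163 0.18180657] [ 2.66069345  1.66698771 -0.00386579]
```

View pics/w1.png

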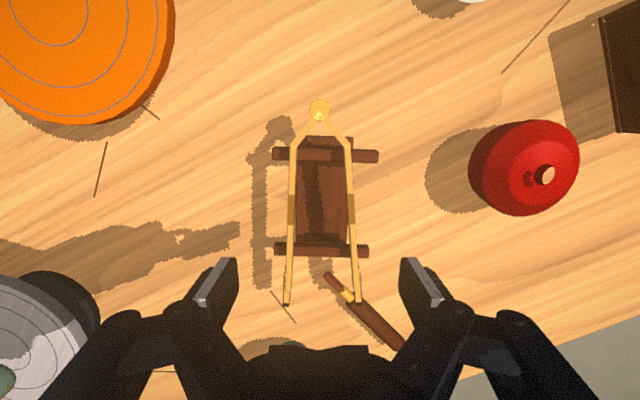

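Run:
```python
import cv2
a=cv2.imread('pics/w1.png')[90:315,240:400]
cv2.imwrite('pics/w1c.png',cv2.resize(a,None,fx=2.65,fy=2.65,interpolation=cv2.INTER_CUBIC))
```

```text
(no output)
```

View pics/w1c.png

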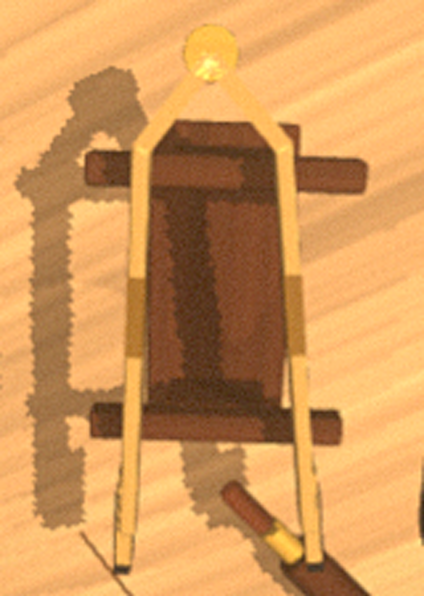

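Run:
```python
from h import *
W=np.load('w1.npz');c=lambda u,v:(240+(u+.5)/2.65-.5,90+(v+.5)/2.65-.5)
z=.059
P={n:onz(W,c(*u),z) for n,u in dict(bandR=(136,317),bandL=(295,315),hinge=(211,52),tipR=(122,570),tipL=(315,567),b0=(136,278),b1=(136,356)).items()}
for n in P:print(n,P[n].round(4))
m=(P['bandR']+P['bandL'])/2;mt=(P['tipR']+P['tipL'])/2
print('mid',m,'bands c-c',np.linalg.norm(P['bandR']-P['bandL']),'tips',np.linalg.norm(P['tipR']-P['tipL']),'len band',np.linalg.norm(P['b0']-P['b1']))
v=mt-P['hinge'];print('head',np.degrees(np.arctan2(v[1],v[0])),np.linalg.norm(m-P['hinge']),np.linalg.norm(mt-m))
w=P['bandL']-P['bandR'];print('perp',np.degrees(np.arctan2(w[1],w[0])))
from scipy.spatial.transform import Rotation as R
print(R.from_rotvec([2.6607,1.667,-.00387]).as_matrix().round(3))
```

```text
bandR [0.5905 0.1664 0.059 ]
bandL [0.6142 0.2172 0.059 ]
hinge [0.5222 0.2287 0.059 ]
tipR [0.6824 0.1121 0.059 ]
tipL [0.7145 0.1819 0.059 ]
b0 [0.5778 0.173  0.059 ]
b1 [0.6036 0.1596 0.059 ]
mid [0.60233454 0.19180208 0.059     ] bands c-c 0.056000661926649556 tips 0.07674818485640046 len band 0.02906210682284116
head -24.867523842247504 0.08816955430527207 0.10603951007876908
perp 64.98460737362426
[[ 0.436  0.9   -0.001]
 [ 0.9   -0.436 -0.003]
 [-0.003  0.    -1.   ]]
```

Call:
servo_tool --travel '[[2,0,-20],[4,0,-50],[6,0,-80],[6,0,-100],[6,0,-100],[6,0,-100]]' --rotation '[[0,0,0.014],[0,0,0.014],[0,0,0.014],[0,0,0.014],[0,0,0.014],[0,0,0.014]]'

```text
time_s: 2.12
tcp_pos: [0.5995, 0.1983, 0.0829]
tcp_rot: [-2.642, -1.698, 0.003]
wrist_force: [-0.5, 0.5, 1.2]
grip_width: 1.0
```

Run:
```python
from station import ctrl
from h import *
o=ctrl.get_obs();print(o['tcp_pos'],o['tcp_rot'],o['wrist_force'])
d=ctrl.get_image('wrist');np.savez('w2.npz',**d);cv2.imwrite('pics/w2.png',cv2.convertScaleAbs(d['frame'][:,:,::-1],alpha=1.3))
```

```text
[0.59947644 0.19832584 0.08289373] [-2.64154890e+00 -1.69803883e+00  2.56258963e-03] [-0.54447908  0.49560575  1.17936463]
```

View pics/w2.png

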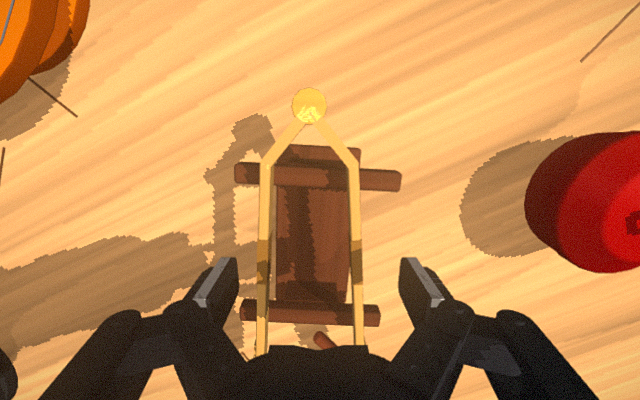

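Call:
servo_tool --travel '[[3,-6,0],[3,-6,-8],[3,-6,-8],[3,-6,-8]]' --rotation '[[0,0,0],[0,0,0],[0,0,0],[0,0,0]]'

```text
time_s: 2.5
tcp_pos: [0.604, 0.1902, 0.0754]
tcp_rot: [-2.645, -1.695, -0.0]
wrist_force: [-0.1, 0.6, 1.0]
grip_width: 1.006
```

Run:
```python
from station import ctrl
from h import *
o=ctrl.get_obs();print(o['tcp_pos'],o['tcp_rot'],o['wrist_force'])
d=ctrl.get_image('wrist');np.savez('w3.npz',**d);cv2.imwrite('pics/w3.png',cv2.convertScaleAbs(d['frame'][:,:,::-1],alpha=1.3))
```

```text
[0.60395861 0.19023612 0.0754322 ] [-2.64525077e+00 -1.69465920e+00 -3.73051146e-04] [-0.12313816  0.58852275  1.0008091 ]
```

View pics/w3.png

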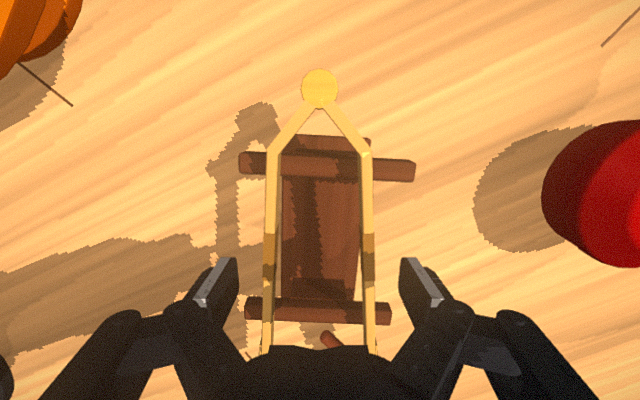

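Call:
servo_tool --travel '[[-1,1,-12],[-1,1,-24],[-1,1,-24],[-1,1,-24]]' --rotation '[[0,0,0],[0,0,0],[0,0,0],[0,0,0]]'

```text
time_s: 2.88
tcp_pos: [0.6018, 0.1912, 0.0495]
tcp_rot: [-2.644, -1.695, 0.005]
wrist_force: [-0.1, 0.1, 0.9]
grip_width: 0.997
```

Call:
servo_tool --travel '[[0,0,0],[0,0,0],[0,0,0],[0,0,0],[0,0,0],[0,0,0],[0,0,0],[0,0,0]]' --rotation '[[0,0,0],[0,0,0],[0,0,0],[0,0,0],[0,0,0],[0,0,0],[0,0,0],[0,0,0]]' --grip 0.68 --squeeze 40

```text
time_s: 3.55
tcp_pos: [0.6037, 0.1916, 0.052]
tcp_rot: [2.645, 1.695, 0.003]
wrist_force: [0.6, 0.5, 6.0]
grip_width: 0.681
```

Run:
```python
from station import ctrl
from h import *
o=ctrl.get_obs();print(o['tcp_pos'],o['grip_width'],o['wrist_force'])
for n in ['wrist','side']:
  d=ctrl.get_image(n);np.savez(n+'4.npz',**d);cv2.imwrite(f'pics/{n}4.png',cv2.convertScaleAbs(d['frame'][:,:,::-1],alpha=1.3))
```

```text
[0.60372596 0.19158733 0.05197169] 0.6811831612430745 [0.58125727 0.48421116 5.98129211]
```

View pics/wrist4.png

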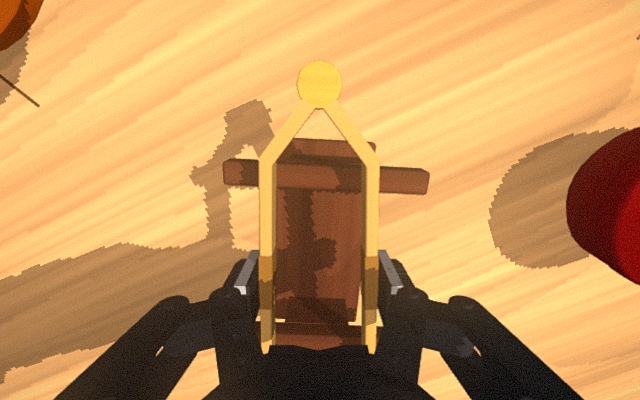

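View pics/side4.png

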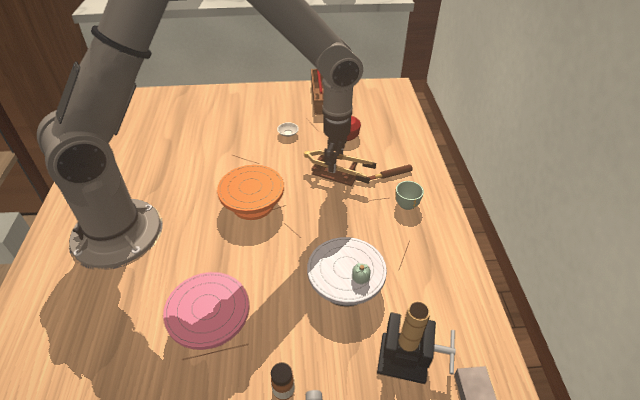

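Call:
servo_tool --travel '[[0,0,5],[0,0,12],[0,0,22],[0,0,32],[0,0,42],[0,0,50],[0,0,50],[0,0,50],[0,0,50]]' --rotation '[[0,0,0],[0,0,0],[0,0,0],[0,0,0],[0,0,0],[0,0,0],[0,0,0],[0,0,0],[0,0,0]]'

```text
time_s: 4.4
tcp_pos: [0.6026, 0.1914, 0.101]
tcp_rot: [-2.645, -1.695, 0.001]
wrist_force: [0.3, -0.3, -1.3]
grip_width: 0.684
```

Run:
```python
from station import ctrl
from h import *
o=ctrl.get_obs();print(o['tcp_pos'],o['grip_width'],o['wrist_force'])
for n in ['wrist','side']:
  d=ctrl.get_image(n);np.savez(n+'5.npz',**d);cv2.imwrite(f'pics/{n}5.png',cv2.convertScaleAbs(d['frame'][:,:,::-1],alpha=1.3))
a=cv2.imread('pics/side5.png')[90:210,280:440];cv2.imwrite('pics/side5c.png',cv2.resize(a,None,fx=4.5,fy=4.5,interpolation=cv2.INTER_CUBIC))
```

```text
[0.60259294 0.19141137 0.10095817] 0.684120821495208 [ 0.27901335 -0.28154943 -1.29500599]
```

View pics/wrist5.png

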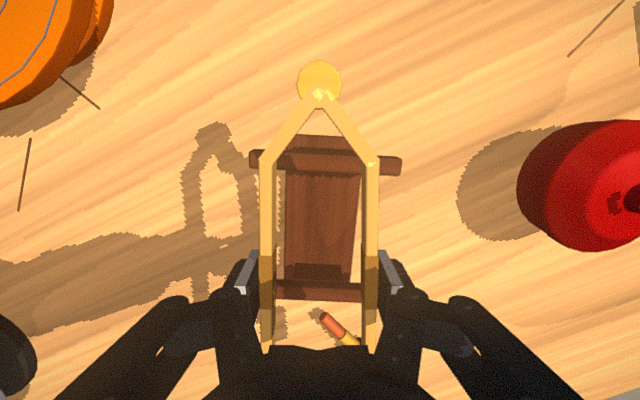

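View pics/side5c.png

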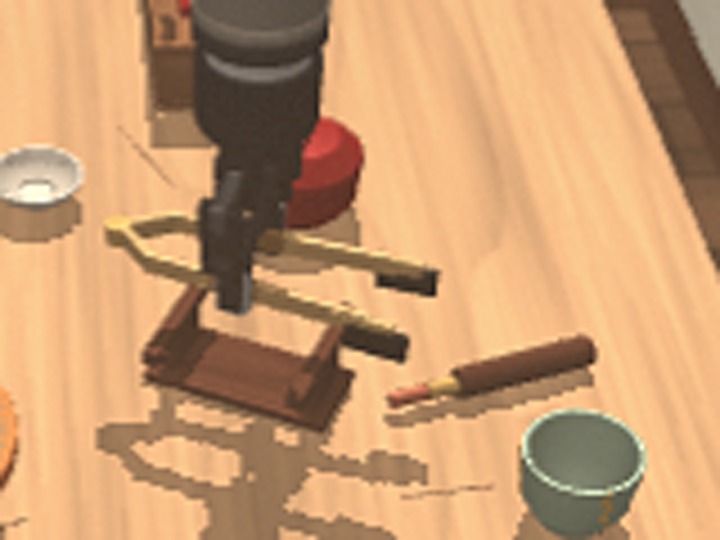

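Call:
servo_tool --travel '[[0,0,10],[0,-5,25],[-2,-15,42],[-6,-30,58],[-11,-50,70],[-16,-75,78],[-22,-102,80],[-27,-130,80],[-32,-158,80],[-37,-186,80],[-42,-214,80],[-46,-240,80]]' --rotation '[[0,0,0],[0,0,0],[0,0,0],[0,0,0],[0,0,0],[0,0,0],[0,0,0],[0,0,0],[0,0,0],[0,0,0],[0,0,0],[0,0,0]]'

```text
time_s: 5.5
tcp_pos: [0.5563, -0.0504, 0.1817]
tcp_rot: [2.645, 1.694, -0.0]
wrist_force: [-0.1, -0.5, 0.1]
grip_width: 0.683
```

Call:
servo_tool --travel '[[-5,-27,0],[-10,-54,0],[-15,-80,0],[-19,-104,0],[-22,-122,0],[-23,-134,0],[-24,-140,0],[-24,-140,0],[-24,-140,0],[-24,-140,0]]' --rotation '[[0,0,0],[0,0,0],[0,0,0],[0,0,0],[0,0,0],[0,0,0],[0,0,0],[0,0,0],[0,0,0],[0,0,0]]'

```text
time_s: 6.33
tcp_pos: [0.5334, -0.1869, 0.1811]
tcp_rot: [-2.642, -1.698, -0.001]
wrist_force: [-0.1, 0.1, -0.5]
grip_width: 0.685
```

```bash
cat > snap.py <<'E'
import sys
from station import ctrl
from h import *
k=sys.argv[1];o=ctrl.get_obs();print(o['time_s'],o['tcp_pos'].round(4),o['tcp_rot'].round(3),o['grip_width'],o['wrist_force'].round(2))
boxes=dict(top=(320,440,130,230),side=(270,430,200,320))
for n in ['wrist','side','top']:
  d=ctrl.get_image(n);np.savez(n+k+'.npz',**d);b=cv2.convertScaleAbs(d['frame'][:,:,::-1],alpha=1.5)
  if n in boxes: x0,x1,y0,y1=boxes[n];b=cv2.resize(b[y0:y1,x0:x1],None,fx=5 if n=='side' else 6,fy=5 if n=='side' else 6,interpolation=cv2.INTER_CUBIC)
  cv2.imwrite(f'pics/{n}{k}.png',b)
E
python3 snap.py 6
```

```text
6.3333 [ 0.5334 -0.1869  0.1811] [-2.642e+00 -1.698e+00 -1.000e-03] 0.6848905442096873 [-0.08  0.14 -0.51]
```

View pics/side6.png

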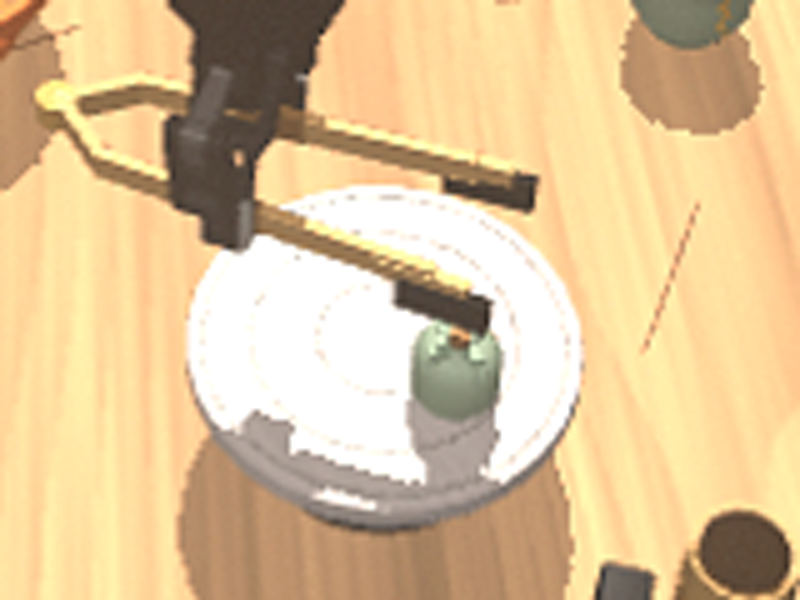

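View pics/top6.png

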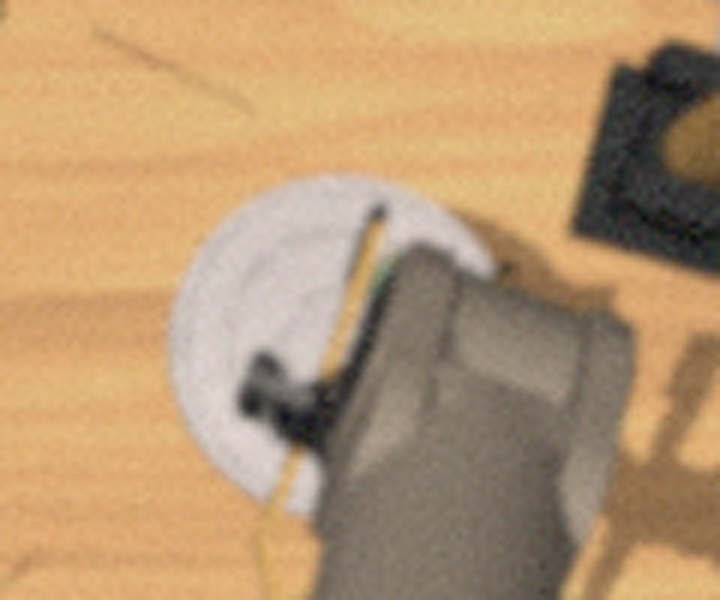

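View pics/wrist6.png

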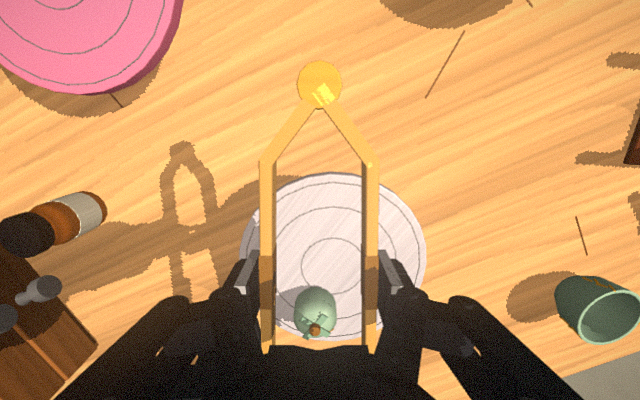

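Run:
```python
from h import *
W=np.load('wrist6.npz');S=np.load('side6.npz');T=np.load('top6.npz');T0=np.load('top0.npz')
s=lambda u,v:(270+(u+.5)/5-.5,200+(v+.5)/5-.5)
t=lambda u,v:(320+(u+.5)/6-.5,130+(v+.5)/6-.5)
print('stalk tri wrist/top0',tri(W,(315,328),T0,(389.2,177)), 'wrist/side0',tri(W,(315,328),np.load('side0.npz'),(361.6,266.8)))
print('W stalk on z',onz(W,(315,328),.113))
# pads: end faces. left tip lower/upper right corner, right
zt=.183-.001
for n,u in [('L end top',(537,177)),('R end top',(492,298)),('Lpad rear top',(445,180)),('Rpad rear top',(398,285)),('hinge',(55,100))]: print(n,onz(S,s(*u),zt if 'hinge' not in n else .19).round(4))
print('top L tip',onz(T,t(378,210),.188))
print('L tip tri',tri(S,s(533,180),T,t(378,210)))
hd=np.radians(-25);c=np.array([.5334,-.1869]);print('pred jaw centre',c+.094*np.array([np.cos(hd),np.sin(hd)]))
```

```text
stalk tri wrist/top0 (array([ 0.61873061, -0.23019819,  0.11104426]), np.float64(0.0030892521761920447)) wrist/side0 (array([ 0.61849935, -0.22847873,  0.11155389]), np.float64(0.0001540421568008782))
W stalk on z [ 0.61741861 -0.2279061   0.113     ]
L end top [ 0.6493 -0.2007  0.182 ]
R end top [ 0.6216 -0.2615  0.182 ]
Lpad rear top [ 0.6108 -0.1999  0.182 ]
Rpad rear top [ 0.5852 -0.2527  0.182 ]
hinge [ 0.4497 -0.1522  0.19  ]
top L tip [ 0.64526442 -0.19984965  0.188     ]
L tip tri (array([ 0.64700084, -0.20112119,  0.18065538]), np.float64(0.0013741308663068102))
pred jaw centre [ 0.61859293 -0.22662612]
```

Call:
servo_tool --travel '[[0,-1,-8],[0,-2,-20],[0,-2,-32],[0,-2,-42],[0,-2,-48],[0,-2,-50],[0,-2,-50],[0,-2,-50],[0,-2,-50]]' --rotation '[[0,0,0],[0,0,0],[0,0,0],[0,0,0],[0,0,0],[0,0,0],[0,0,0],[0,0,0],[0,0,0]]'

```text
time_s: 7.23
tcp_pos: [0.5333, -0.1908, 0.1316]
tcp_rot: [2.644, 1.695, 0.001]
wrist_force: [-0.4, -0.5, -1.3]
grip_width: 0.682
```

```bash
python3 snap.py 7
```

```text
7.2333 [ 0.5333 -0.1908  0.1316] [2.644e+00 1.695e+00 1.000e-03] 0.6819307324630086 [-0.39 -0.53 -1.27]
```

View pics/side7.png

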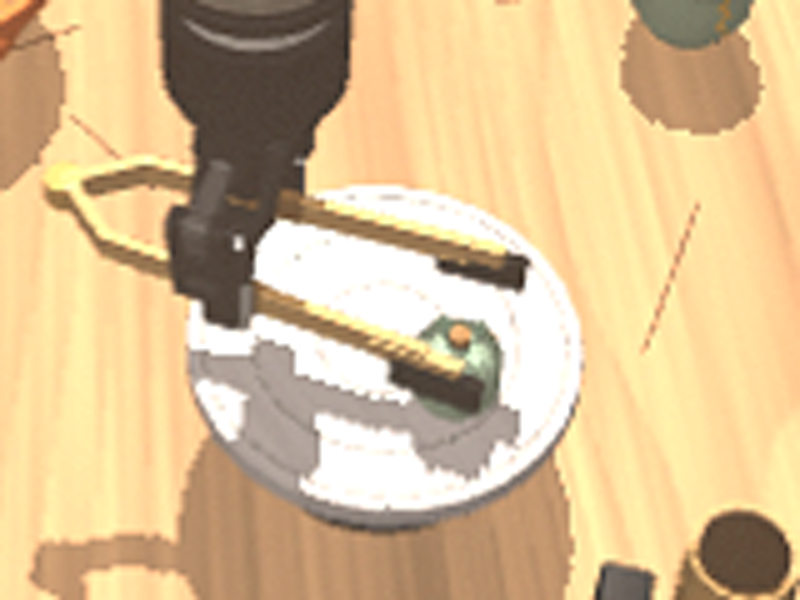

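View pics/wrist7.png

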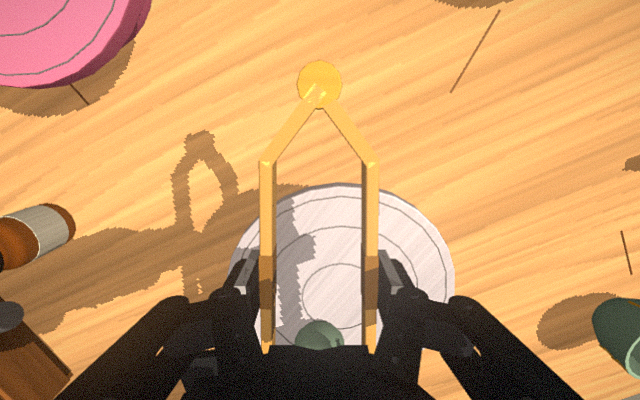

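Run:
```python
from h import *
S=np.load('side7.npz')
s=lambda u,v:(270+(u+.5)/5-.5,200+(v+.5)/5-.5)
zb=.132-.019
h=np.array([np.cos(np.radians(-25)),np.sin(np.radians(-25))]);n=np.array([-h[1],h[0]]);p=np.array([.618,-.229])
for nm,u,z in [('Lend top',(527,260),.131),('Lend bot',(522,288),zb),('Lrear bot',(440,272),zb),('Rend top',(481,381),.131),('Rend bot',(476,411),zb),('Rrear bot',(392,381),zb),('stalk',(460,333),.113)]:
    q=onz(S,s(*u),z);print(nm,q.round(4),'along',((q[:2]-p)@h*1e3).round(1),'lat',((q[:2]-p)@n*1e3).round(1))
```

```text
Lend top [ 0.6494 -0.2045  0.131 ] along 18.1 lat 35.5
Lend bot [ 0.6487 -0.2059  0.113 ] along 18.0 lat 33.9
Lrear bot [ 0.614  -0.1948  0.113 ] along -18.1 lat 29.3
Rend top [ 0.6207 -0.2655  0.131 ] along 17.9 lat -31.9
Rend bot [ 0.6198 -0.268   0.113 ] along 18.1 lat -34.6
Rrear bot [ 0.5865 -0.2508  0.113 ] along -19.4 lat -33.0
stalk [ 0.6184 -0.228   0.113 ] along -0.1 lat 1.1
```

Call:
servo_tool --travel '[[0,0,-5],[0,0,-12],[0,0,-20],[0,0,-27],[0,0,-32],[0,0,-34],[0,0,-34],[0,0,-34],[0,0,-34]]' --rotation '[[0,0,0],[0,0,0],[0,0,0],[0,0,0],[0,0,0],[0,0,0],[0,0,0],[0,0,0],[0,0,0]]'

```text
time_s: 8.13
tcp_pos: [0.5331, -0.1907, 0.0974]
tcp_rot: [2.645, 1.695, 0.001]
wrist_force: [-0.1, 0.4, -0.3]
grip_width: 0.681
```

```bash
python3 snap.py 8
```

```text
8.1333 [ 0.5331 -0.1907  0.0974] [2.645e+00 1.695e+00 1.000e-03] 0.681139672118852 [-0.08  0.44 -0.31]
```

View pics/side8.png

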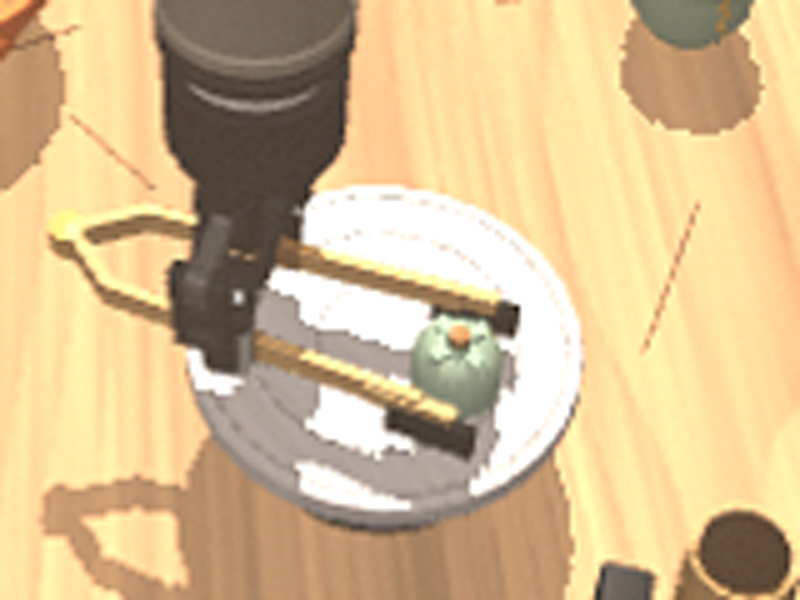

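The persimmon sits between the open jaws. I'll close in steps.

Call:
servo_tool --travel '[[0,0,0],[0,0,0],[0,0,0],[0,0,0]]' --rotation '[[0,0,0],[0,0,0],[0,0,0],[0,0,0]]' --grip 0.62 --squeeze 25

```text
time_s: 8.62
tcp_pos: [0.5329, -0.1906, 0.0972]
tcp_rot: [2.645, 1.695, 0.0]
wrist_force: [-0.7, -0.3, -0.6]
grip_width: 0.619
```

Call:
servo_tool --travel '[[0,0,0],[0,0,0],[0,0,0],[0,0,0],[0,0,0],[0,0,0]]' --rotation '[[0,0,0],[0,0,0],[0,0,0],[0,0,0],[0,0,0],[0,0,0]]' --grip 0.56

```text
time_s: 9.12
tcp_pos: [0.533, -0.1906, 0.0972]
tcp_rot: [2.645, 1.695, 0.0]
wrist_force: [0.6, 0.1, 0.0]
grip_width: 0.565
```

Call:
servo_tool --travel '[[0,0,0],[0,0,0],[0,0,0],[0,0,0],[0,0,0],[0,0,0]]' --rotation '[[0,0,0],[0,0,0],[0,0,0],[0,0,0],[0,0,0],[0,0,0]]' --grip 0.45

```text
time_s: 9.62
tcp_pos: [0.533, -0.1906, 0.0972]
tcp_rot: [2.645, 1.695, 0.0]
wrist_force: [0.1, 0.0, 0.5]
grip_width: 0.551
```

```bash
python3 snap.py 9
```

```text
9.6167 [ 0.533  -0.1906  0.0972] [2.645 1.695 0.   ] 0.5512373078548689 [0.07 0.04 0.47]
```

View pics/side9.png

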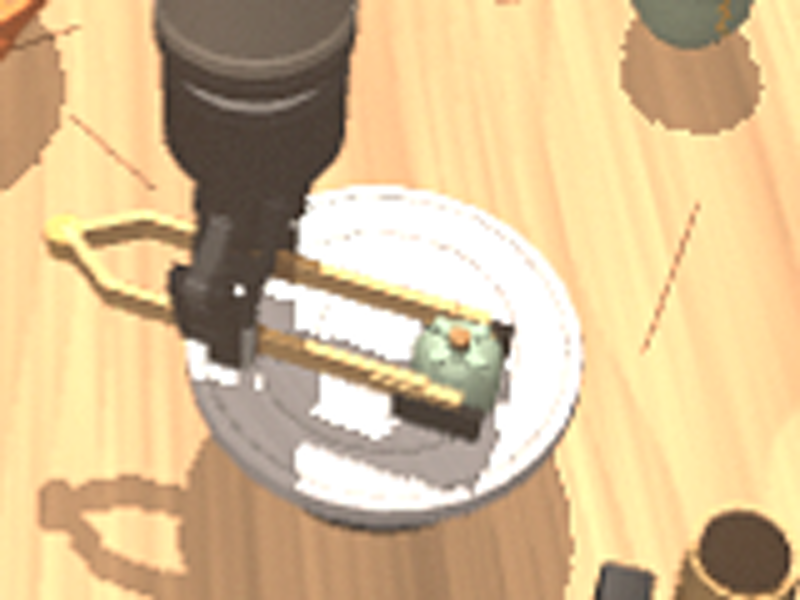

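View pics/wrist9.png

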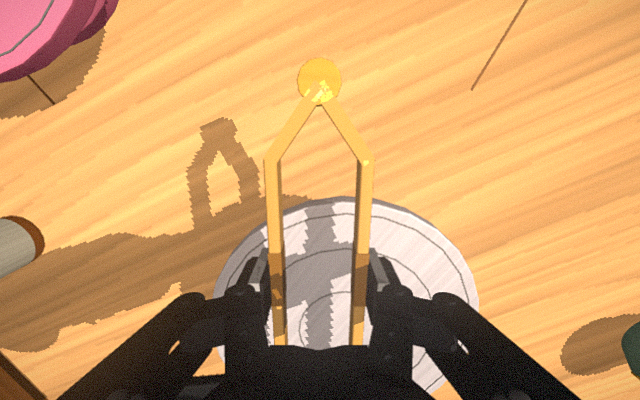

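It stopped at 0.551 (about 47 mm over the bands), with the jaws on the persimmon and it still upright. I'll add a little squeeze and lift.

Call:
servo_tool --travel '[[0,0,0],[0,0,0],[0,0,0],[0,0,2],[0,0,5],[0,0,9],[0,0,14],[0,0,20],[0,0,26],[0,0,30],[0,0,30],[0,0,30]]' --rotation '[[0,0,0],[0,0,0],[0,0,0],[0,0,0],[0,0,0],[0,0,0],[0,0,0],[0,0,0],[0,0,0],[0,0,0],[0,0,0],[0,0,0]]' --squeeze 35

```text
time_s: 10.77
tcp_pos: [0.5331, -0.1906, 0.1275]
tcp_rot: [2.644, 1.695, 0.001]
wrist_force: [-0.6, 0.0, -1.8]
grip_width: 0.549
```

```bash
python3 snap.py 10
```

```text
10.7667 [ 0.5331 -0.1906  0.1275] [2.644e+00 1.695e+00 1.000e-03] 0.5493078568544839 [-0.56  0.02 -1.85]
```

View pics/side10.png

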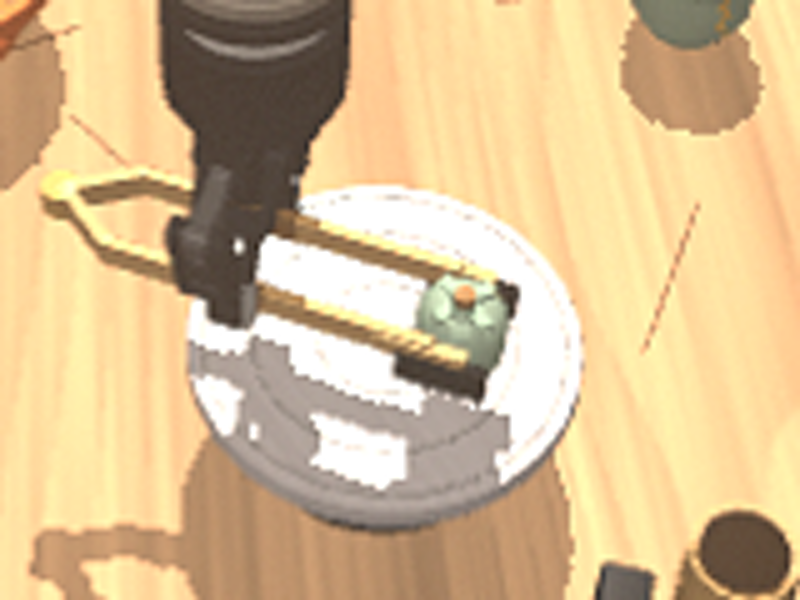

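Call:
servo_tool --travel '[[0,0,3],[0,0,8],[0,0,15],[0,0,23],[0,0,31],[0,0,39],[0,0,47],[0,0,55],[0,0,62],[0,0,67],[0,0,70],[0,0,70]]' --rotation '[[0,0,0],[0,0,0],[0,0,0],[0,0,0],[0,0,0],[0,0,0],[0,0,0],[0,0,0],[0,0,0],[0,0,0],[0,0,0],[0,0,0]]'

```text
time_s: 11.92
tcp_pos: [0.5332, -0.1907, 0.1979]
tcp_rot: [2.644, 1.695, 0.001]
wrist_force: [1.1, -0.1, -1.0]
grip_width: 0.55
```

```bash
sed -i "s/side=(270,430,200,320)/side=(270,430,170,290)/" snap.py; python3 snap.py 11
```

```text
11.9167 [ 0.5332 -0.1907  0.1979] [2.644e+00 1.695e+00 1.000e-03] 0.550008674827256 [ 1.07 -0.07 -0.97]
```

View pics/side11.png

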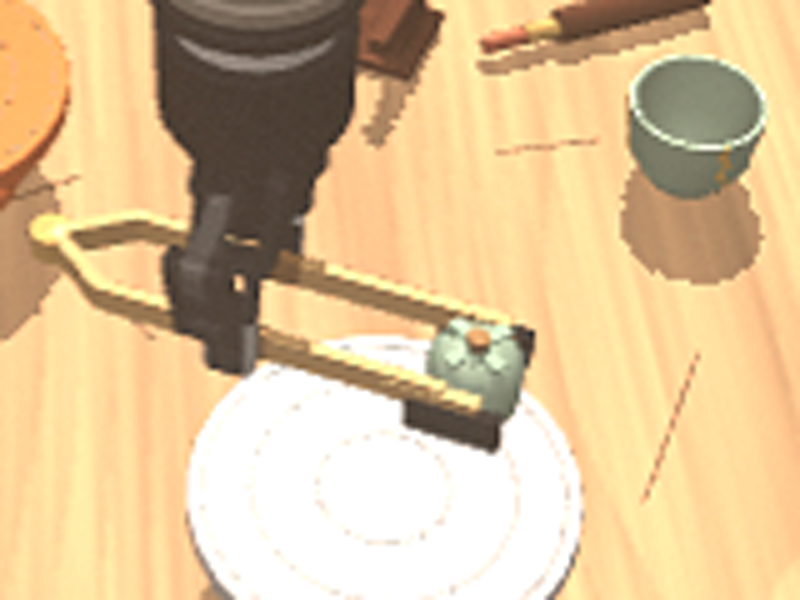

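View pics/wrist11.png

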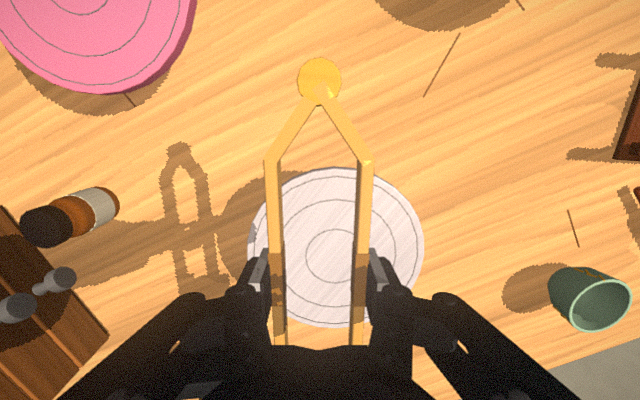

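Call:
servo_tool --travel '[[0,0,0],[0,0,0],[0,0,0],[0,0,0],[0,0,0],[0,0,0],[0,0,0],[0,0,0],[0,0,0],[0,0,0],[0,0,0],[0,0,0]]' --rotation '[[0,0,0],[0,0,0],[0,0,0],[0,0,0],[0,0,0],[0,0,0],[0,0,0],[0,0,0],[0,0,0],[0,0,0],[0,0,0],[0,0,0]]'

```text
time_s: 13.07
tcp_pos: [0.5329, -0.1906, 0.1971]
tcp_rot: [-2.645, -1.695, -0.0]
wrist_force: [1.4, -0.3, -1.2]
grip_width: 0.55
```

```bash
python3 snap.py 12
python3 - <<'E'
from h import *
r=[]
for k in '11','12':
    S=np.load(f'side{k}.npz');x0,x1,y0,y1=345,385,225,262
    hsv=cv2.cvtColor(S['frame'],cv2.COLOR_RGB2HSV)[y0:y1,x0:x1]
    m=((hsv[...,0]<13)&(hsv[...,1]>110)&(hsv[...,2]>90)).astype(np.uint8)
    n,l,st,ce=cv2.connectedComponentsWithStats(m)
    for i in range(1,n): 
        if st[i,4]>4: print(k,'stalk cand',ce[i]+[x0,y0],st[i,4])
print('pixel diff',np.abs(np.load('side11.npz')['frame'].astype(int)-np.load('side12.npz')['frame'])[225:262,345:385].mean())
s=lambda u,v:(270+(u+.5)/5-.5,170+(v+.5)/5-.5)
S=np.load('side12.npz')
# expected upright projections
for t in (0,.15,.3,.45):
    h=np.array([np.cos(np.radians(-25)),np.sin(np.radians(-25)),0])
    mid=np.array([.6185,-.2295,.187]);q=mid+.026*(np.cos(t)*np.array([0,0,1])-np.sin(t)*h);print(t,proj(S,q).round(1))
print('stalk seen',s(480,337))
E
```

```text
13.0667 [ 0.5329 -0.1906  0.1971] [-2.645 -1.695 -0.   ] 0.5499697028348196 [ 1.4  -0.3  -1.23]
pixel diff 1.9799549549549549
0 [365.4 236.8]
0.15 [363.5 236.4]
0.3 [361.7 236.1]
0.45 [359.9 236.1]
stalk seen (365.6, 237.0)
```

View pics/side12.png

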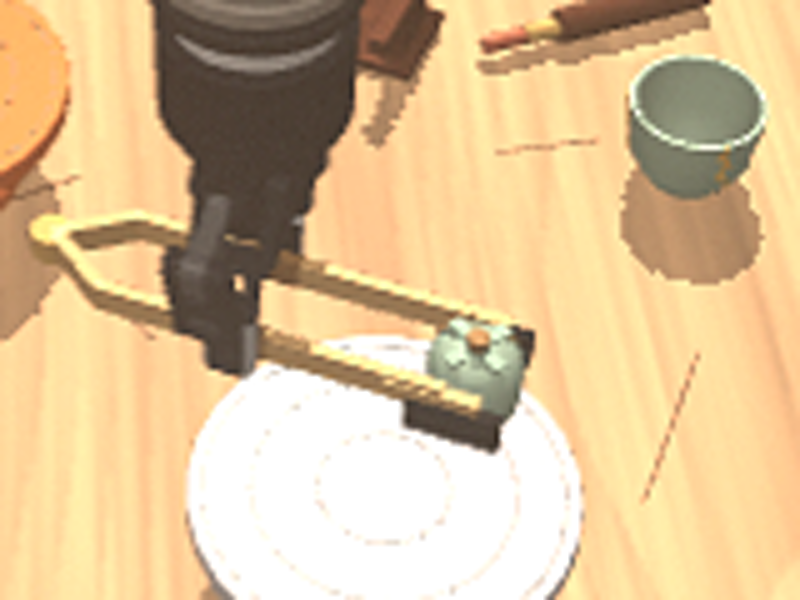

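The stalk sits where an upright persimmon's would, at (365.6, 237.0) against a predicted (365.4, 236.8). That puts its height at about 0.17 m. Nothing changed over 1 s, so I'm handing in.

```bash
python3 -c "
from station import ctrl
print(ctrl.sign_off())"
```

```text
the job is handed in; nothing more can be done
None
```

I took the tongs off their rest, closed their jaws on the persimmon where it stood on the grey wheel, and raised it straight up about 10 cm. I handed in at about 13 s with the tongs still holding it.

**Final checks:**
- **Height:** the tool rose 100 mm from the grasp, which puts the persimmon's underside at about 0.17 m. I did not measure the underside directly.
- **Upright:** in the side view the stalk appeared at (365.6, 237.0) px, against (365.4, 236.8) predicted for an upright persimmon. The view is coarse, and the persimmon looked slightly tilted by eye early in the lift. I put the tilt under about 0.15 rad, below the 0.5 limit.
- **Steady:** two side pictures taken 1 s apart showed no visible movement, and the gripper opening stayed at 0.550.
- **Other wares:** the path kept clear of them. The cup and burnisher looked unmoved in the later side views; I did not re-measure any of the bystanders.

**What failed or disagreed:**
- **Stalk colour mask:** the last mask found no stalk, so that position was read by eye from the enlarged picture.
- **Persimmon colour mask:** the first mask in the side view caught only part of the persimmon and was about 18 mm off, so I used the stalk position instead. The top and side views agreed on that to about 1.5 mm.
- **Arm position:** before the tongs were gripped, the arm was once about 6 mm off to one side. I corrected it from the measured position and the wrist picture.

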